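# Seat the husk bin, then unlatch the citrus press and hold its arm up

### The arm

A 6-joint arm with a two-finger parallel gripper is mounted at the origin on the work surface. World frame = base frame: x ahead of the robot, y to its left, z up, the work surface at z = 0. Lengths are in m, angles in rad, forces in N, time in s.
With the tool pointing down it reaches from about 0.3 to 0.875 m from the base axis. Payload 6.4 kg.
Tool frame: the origin (TCP) lies midway between the tips of the shut fingers; the grasp point (between the pads) lies 19 mm behind it; z points along the fingers, y is the direction in which the jaws open and shut (so a half turn about z gives the same grasp; the last joint's range is limited). The gripper opens to 85 mm and grips with 20 to 120 N. Pads are 22 mm wide; open, the fingers measure 114 mm over their backs; the gripper's body (76 mm by 85 mm) begins 54 mm behind the grasp point. The pads swing forward as they close: fully open they stand 13 mm farther back than shut.
Start: joints at [-1.422, 0.181, 1.607, -0, 1.354, -0.206], TCP at [0.2, -0.539, 0.231] pointing down, gripper open.
Joint ranges: [-2.99, 2.99], [-0.89, 2.07], [0.3, 2.58], [-1.14, 4.28], [0, 2.63], [-3.12, 3.12]. Speed limits (rad/s): [2.57, 2.57, 3.01, 3.14, 3.14, 3.14].

### API

Orientations are given as a unit quaternion [w, x, y, z].
In Python, from bench import ctrl gives the robot as it stands. The module is installed in compiled form; this text tells all that it offers.
- The arm moves only by the tool arm_command, never from a script. Its argument "plan" is one flat list of numbers, 4 for each row, row after row: the shift along the tool's x, y, z in mm, then the turn about the tool's z in rad. A call has 1 to 20 rows; each row shifts and turns the commanded pose from where the row before left it, along the tool's axes as they then stand; what a row does not reach is not made up. A row lasts 1/10 s, in which the tool goes at most 50 mm and 8.59 degrees, less where a joint would pass 70% of its speed; a pose out of reach is approached as far as the arm can. A call is refused whole if a number of a shift passes 50 or a number of a turn 0.15, either way. A call with a gripper value outside its range is refused whole. "grip" is the opening, from 0 (shut) to 1 (fully open), set as the call begins (left out, the last holds). The fingers move at their own pace and stop on an object; the grip force is fixed at half the most. Time passes only in rows, so rows that do not move let the fingers close. It gives the time, the measured TCP pose, the force and the opening at its end, in the units of the state.
- ctrl.get_obs(): the state, without advancing time (a new reading comes with each control period).
- ctrl.camera(name): name is "side" or "top"; returns a dict with "color" (400x640x3 uint8, red, green, blue), "camera_matrix" (3x3 intrinsics, pixels), "k1" (the pictures are not rectified: a ray, as slopes to the right and down, at radius r is drawn at 1 + k1 r^2 times it, then the intrinsics apply), "eye" and "attitude" of the camera in the world. Camera axes: x right, y up, looking along -z (the intrinsics and any distortion apply to the point x, -y, -z); pixel columns grow to the right and rows downward; lengths in m; the calibration is good to about 2 mm. A picture is of the moment at which its call begins. There is no depth.
- ctrl.hand_in(): hands the job in, once; it reports no verdict.
The state is a dict: "time_s": time; "q": joint angles; "dq": joint speeds; "joint_efforts": joint torques, N m; "eef_pos": TCP position; "eef_rot": TCP orientation; "wrist_force": force on the tool from outside, world axes, zero at the start; "torque": the same for the moment, N m; "opening": opening from 0.0 (shut) to 1.0 (fully open).
Only numpy, scipy, OpenCV 4.12 (cv2) and the standard library are available. Lean on these libraries where they do the work, as an engineer would, in place of code of your own. Each camera call takes 0.05 s, during which the arm holds its last target. There are 200 camera calls.

### The job

Get the citrus press ready to be cleared: first set the square husk bin fully home on the two pegs of its dock (either way round) and let go of it. Then pull the press's red spring latch sideways (to the left, seen from the robot), lift the press arm about 10 cm off its ball post and finish while still holding it up there, steady, so that the spent lemon half can be taken out. Leave the bottles, crockery and pots around where they stand.

Things in the scene. Friction and masses are not known exactly. Their poses are not given: they have to be found in the camera images.
- husk_bin: Loose open square metal bin, 0.35 kg. Origin: centre of underside, z up. Dark foot plate 64 (x) by 118 (y) by 8 mm, two through holes of 12 mm at y = +46 and -46 mm, seen from above. On it the bin, 56 by 56 mm outside, walls 3 mm, rim at z = 96 mm. Black handle on the -x side (to x = -52 mm, z 31 to 89 mm). Grip it across its bare +y and -y walls (56 mm), upper half.
- dock: Blue plate fixed to the counter, 100 (x) by 150 (y) mm, 12 mm high. Two upright brass pegs at y = +46 and -46 mm: 8 mm across, tapered tips, tops 30 mm above the counter. Origin: centre of underside, z up. The seated bin lies flat on the plate, a peg through each hole, its origin 12 mm above the dock's; either way round.
- press: Citrus press on a blue base fixed to the counter. Origin: on the counter under the ball post, z up; it extends from x = -50 (front) to +250 mm (hinge end). Base 100 mm wide, 18 mm high; lemon cup at x = +110 mm. Ball post at x = 0, its ball's shoulder 32 mm across, underside at z = 85 mm. The bright arm lies level over it, 26 mm wide, top at z = 134 mm. The red latch sits on the arm above the post.
- press_hinge (a point): The arm's fixed hinge axis: at press x = +220 mm, z = 100 mm, along the press's y. The arm with latch weighs about 0.7 kg (4 N to lift at the front) and falls back when let go.
- latch_grip (a point): Centre of the red latch's grip disc, 32 mm in diameter, 14 mm thick along the press's y, on an 8 mm stem; at rest at press x = 0, y = 0, z = 180 mm, 39 mm above the red plate below. Pinch it from above across its flat faces (fingers closing along the press's y), pull towards the press's +y, then lift the arm by it; it can pivot between the pads as the arm tilts. Rides on arm and latch.
- coupler (a point): Middle of the underside of the coupler block (60 x 44 mm) that covers the ball, front end of the arm, 220 mm from the hinge axis; 97 mm above the counter when down. It is about 10 cm up at 0.48 rad of press_arm.
- latch (a joint): Slide of the red latch along the press's +y, m: 0 = sprung home, pawl under the ball's shoulder, arm locked; the arm is free beyond 0.009; end stop 0.015. The spring resists with 3.6 N at 0, 8 N at the stop, and drives it back. Once the arm is over 0.1 rad up, the latch position no longer matters.
- press_arm (a joint): Angle of the press arm about its hinge, rad: 0 = down on the ball, grows as the front end rises (the grip disc then also swings towards the hinge, on an arc about the hinge axis); stop at 1.0.
- sake_bottle: Green glass bottle, 72 mm across, 250 tall; bystander, leave alone. Origin: centre of its underside.
- soy_bottle: Amber glass bottle with red cap, 54 mm across, 150 tall; bystander, leave alone. Origin: centre of its underside.
- tea_cup: Blue ceramic cup, 72 mm across, 75 tall; bystander, leave alone. Origin: centre of its underside.
- utensil_pot: White pot of kitchen utensils, 90 mm across, about 270 tall with them; bystander, leave alone. Origin: centre of its underside.
- sauce_dish: Shallow blue dish, 72 mm across, 22 tall; bystander, leave alone. Origin: centre of its underside.
- spice_jar: Small glass jar with blue cap, 48 mm across, 55 tall; bystander, leave alone. Origin: centre of its underside.

How it is judged:
On the way, in this order (a step that is already met when the one before it is completed fails the run):
1. the husk bin sits fully home on the dock's pegs and has been let go (z of husk_bin in the frame of dock between 0.009 and 0.0145 m and horizontal distance between husk_bin and dock below 0.005 m and angle between the y axis of husk_bin and the y axis of dock, either way round below 0.1 rad and angle between husk_bin's own z axis and vertical below 0.04 rad and linear speed of husk_bin below 0.03 m/s and contact force between each of the arm, the fingers and husk_bin below 0.1 N), for 0.2 s.
2. the latch has been pulled sideways far enough to free the arm, the arm still down (value of joint latch above 0.008 m and value of joint press_arm below 0.1 rad).
3. the press arm is raised off the ball (value of joint press_arm above 0.36 rad), for 0.1 s.
At the end, for the whole second after the job is handed in: Bin flat on the dock, pegs through both holes (5 mm, 0.1 rad; origin 9 to 14.5 mm up), upright, still, untouched by the robot; press arm still at 0.36 to 0.65 rad (coupler 8 to 13 cm up), carried by the fingers; no bystander moved over 3 cm or tipped (all of step 1 and value of joint press_arm between 0.36 and 0.65 rad and velocity of joint press_arm between -0.06 and 0.06 rad/s and contact force between the fingers and press above 1 N); the arm keeps its last pose, push and grip.
It fails at once if a bystander is shoved (moved more than 3 cm) (distance of any of sake_bottle, soy_bottle, tea_cup, utensil_pot, sauce_dish, spice_jar from where it was at the start of the episode above 0.03 m).
It fails at once if a bystander is tipped over (angle between any of sake_bottle, soy_bottle, tea_cup, utensil_pot, sauce_dish, spice_jar's own z axis and vertical above 0.4 rad).
It also fails if it takes over 64 s, if anything falls off the work surface, if the arm or the gripper's body presses on something with over 40 N, if the wrist force passes 120 N, or if a joint passes its speed limit or range.

## Working session

There is one attempt and no reset: what is moved stays moved. The work goes in short steps, Python scripts to look and compute and a tool call to move; the robot and the scene stay as the last step left them, time stands still between calls to the robot, and variables do not carry over. Pictures are saved under pics/ and viewed, about 8 in all and at most 12, crops included, and the job is handed in when it is done.

Besides the shell and the picture viewer there is one more tool, called after "Call:" in YAML: its name, and indented under it one key for each argument. arm_command: Moves the arm, as the interface text tells. Its arguments: {"type":"object","properties":{"plan":{"type":"array","items":{"type":"number"}},"grip":{"type":"number"}},"required":["plan"]}

```bash
mkdir -p pics
cat > h.py <<'E'
import numpy as np, cv2
from scipy.spatial.transform import Rotation as R
from bench import ctrl
def att(c):
    a=np.array(c["attitude"],float)
    return a if a.shape==(3,3) else R.from_quat(a[[1,2,3,0]]).as_matrix()
def ray(c,uv):
    uv=np.array(uv,float).reshape(-1,1,2)
    d=np.array([c["k1"],0,0,0],float)
    s=cv2.undistortPoints(uv,np.array(c["camera_matrix"]),d).reshape(-1,2)
    v=np.c_[s[:,0],-s[:,1],-np.ones(len(s))]
    return np.array(c["eye"]),v@att(c).T
def plane(c,uv,z):
    e,v=ray(c,uv); return e+v*((z-e[2])/v[:,2])[:,None]
def proj(c,P):
    p=(np.array(P,float).reshape(-1,3)-c["eye"])@att(c); s=np.c_[p[:,0]/-p[:,2],-p[:,1]/-p[:,2]]
    s=s*(1+c["k1"]*(s**2).sum(1))[:,None]; K=np.array(c["camera_matrix"])
    return s@K[:2,:2].T+K[:2,2]
def snap(n,f=None,crop=None,k=1):
    c=ctrl.camera(n)
    if f:
        im=c["color"][:,:,::-1]
        if crop: x0,y0,x1,y1=crop; im=im[y0:y1,x0:x1]
        cv2.imwrite("pics/"+f,cv2.resize(im,None,fx=k,fy=k,interpolation=cv2.INTER_CUBIC))
    return c
E
python3 - <<'E'
from h import *
for n in("top","side"):
    c=snap(n,n+"0.png",None,1.25); np.save(n+"0.npy",c,allow_pickle=True)
    print(n,c["eye"],c["attitude"],c["camera_matrix"],c["k1"])
print(ctrl.get_obs())
E
```

```text
top [0.46340645 0.01702993 1.5567594 ] [-0.70645691 -0.01836325  0.02411997  0.70710653] [[519.96530219   0.         330.41411246]
 [  0.         519.96530219 201.97221753]
 [  0.           0.           1.        ]] 0.007494849675149115
side [ 0.46949916 -0.66380448  0.86656476] [ 0.93165398  0.35387281 -0.02487023 -0.07858987] [[375.40888119   0.         320.07698719]
 [  0.         375.40888119 198.16819668]
 [  0.           0.           1.        ]] 0.019744179807862347
{'time_s': 0.1, 'q': array([-1.42231884e+00,  1.81503413e-01,  1.60790928e+00, -2.56616149e-05,
        1.35380118e+00, -2.06307746e-01]), 'dq': array([-3.29706418e-05, -4.45547636e-04, -1.29990007e-03, -3.13596967e-04,
        4.07364284e-04,  3.12665374e-04]), 'joint_efforts': array([-6.13023094e-04, -4.45882881e+01, -3.52238095e+01, -3.01652117e-04,
        4.24216065e-03,  4.10635562e-05]), 'eef_pos': array([ 0.19967739, -0.53868084,  0.23045301]), 'eef_rot': array([-8.10634118e-04,  9.84306334e-01,  1.76466380e-01,  1.09132209e-05]), 'wrist_force': array([-0.04218775, -0.02804997, -0.91874634]), 'torque': array([-0.00102157, -0.02604758,  0.04034174]), 'opening': 1.000327063035165}
```

View pics/top0.png

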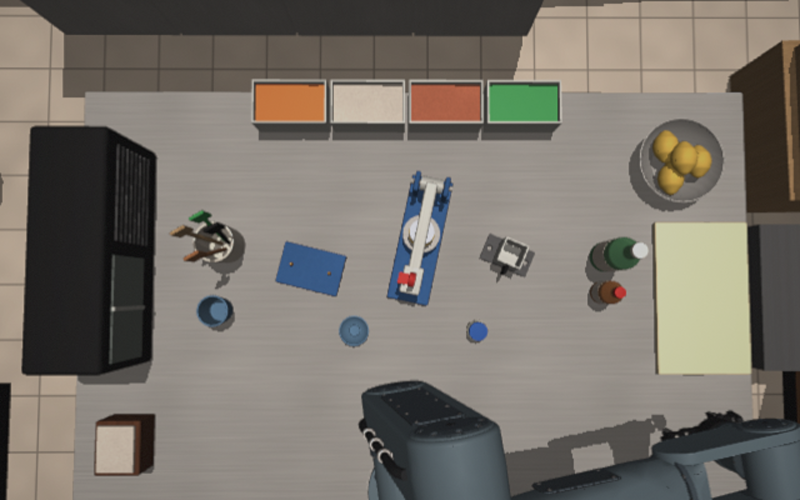

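View pics/side0.png

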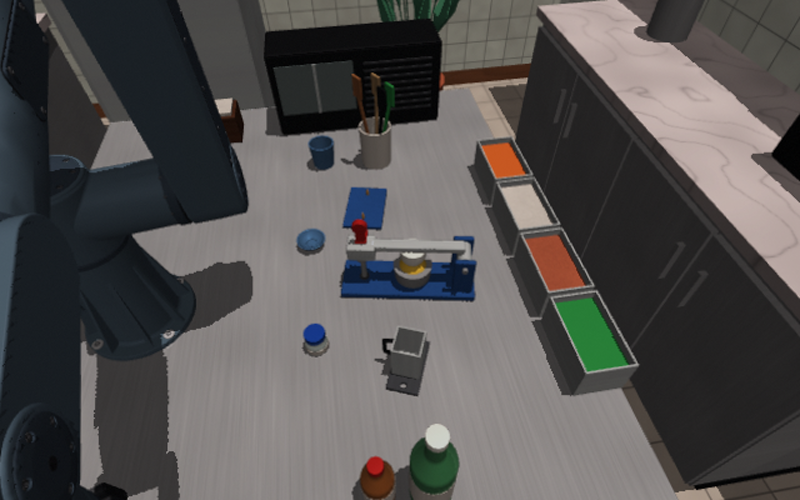

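The top view shows, at 1.25x scale, the bin near (508,257), the dock at (311,268) with its pegs near (290,264) and (329,273), the press at (420,240) and the red latch at (407,280). The soy and sake bottles are at the right, around (620,290) and (625,253).

Run:
```python
from h import *
t=np.load("top0.npy",allow_pickle=True).item(); s=np.load("side0.npy",allow_pickle=True).item()
im=t["color"]; hsv=cv2.cvtColor(im,cv2.COLOR_RGB2HSV)
m=cv2.inRange(hsv,(100,120,50),(125,255,255))
n,l,st,ce=cv2.connectedComponentsWithStats(m)
for i in range(1,n):
    if st[i,4]>60:
        pts=np.argwhere(l==i)[:,::-1].astype(np.float32)
        for z in(0.012,0.018):
            P=plane(t,pts,z)[:,:2].astype(np.float32); print(st[i],z,cv2.minAreaRect(P))
a=im[170:250,205:290]; b=im[180:228,375:435]
a=cv2.resize(a,(510,480),interpolation=cv2.INTER_CUBIC)
b=cv2.resize(b,(600,480),interpolation=cv2.INTER_CUBIC)
b2=s["color"][250:320,300:350]; 
sc=cv2.resize(s["color"][140:330,240:400],(640,760),interpolation=cv2.INTER_CUBIC)[:600]
cv2.imwrite("pics/c1.png",np.hstack([b[:,:,::-1]])); 
cv2.imwrite("pics/c2.png",cv2.resize(s["color"][150:320,260:390][:,:,::-1],None,fx=3.5,fy=3.5,interpolation=cv2.INTER_CUBIC))
# red latch
for c in(t,s):
    h=cv2.cvtColor(c["color"],cv2.COLOR_RGB2HSV); r=cv2.inRange(h,(0,170,90),(6,255,255))|cv2.inRange(h,(174,170,90),(180,255,255))
    n,l,st,ce=cv2.connectedComponentsWithStats(r)
    for i in range(1,n):
        if st[i,4]>30: print(st[i],ce[i])
```

```text
[322 138  16  43 291] 0.012 ((0.6833591461181641, 0.0010967254638671875), (0.03206789866089821, 0.13184159994125366), 77.84190368652344)
[322 138  16  43 291] 0.018 ((0.6825047731399536, 0.0011586211621761322), (0.031943343579769135, 0.13132953643798828), 77.84191131591797)
[345 143  17  44 286] 0.012 ((0.6710464358329773, -0.061308443546295166), (0.03137729689478874, 0.1303703784942627), 77.9428939819336)
[345 143  17  44 286] 0.018 ((0.6702399253845215, -0.06100417673587799), (0.03125542402267456, 0.12986399233341217), 77.9428939819336)
[310 184  42  60 806] 0.012 ((0.5213567018508911, 0.0028365403413772583), (0.09595664590597153, 0.16095256805419922), 77.84286499023438)
[310 184  42  60 806] 0.018 ((0.5211315751075745, 0.002891644835472107), (0.09558392316102982, 0.16032740473747253), 77.84286499023438)
[ 221  194   56   42 1560] 0.012 ((0.5186324119567871, 0.2480192631483078), (0.14682303369045258, 0.09503582119941711), 76.2365951538086)
[ 221  194   56   42 1560] 0.018 ((0.5184179544448853, 0.24712204933166504), (0.14625276625156403, 0.09466670453548431), 76.23657989501953)
[375 258  15  15 163] 0.012 ((0.3710227906703949, -0.147920161485672), (0.039517756551504135, 0.03978060930967331), 44.60501480102539)
[375 258  15  15 163] 0.018 ((0.37138161063194275, -0.14727944135665894), (0.03936425596475601, 0.03962608799338341), 44.60511016845703)
[319 219  13  10  92] [325.40217391 222.82608696]
[492 229   8  10  62] [495.33870968 233.61290323]
[282 176  11   6  44] [287.18181818 178.02272727]
[293 366  15  14 160] [299.83125 372.3875 ]
```

View pics/c1.png

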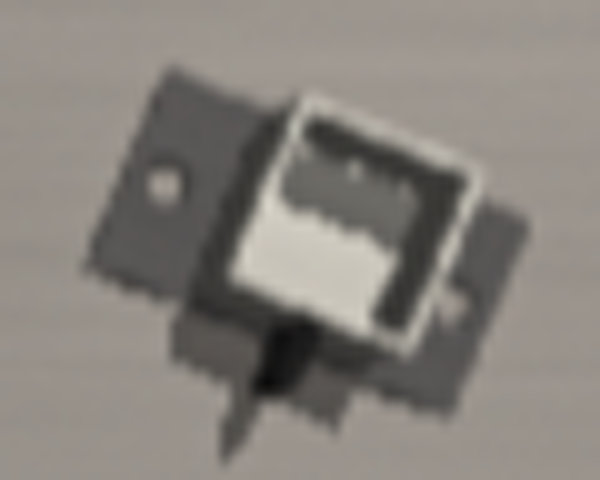

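View pics/c2.png

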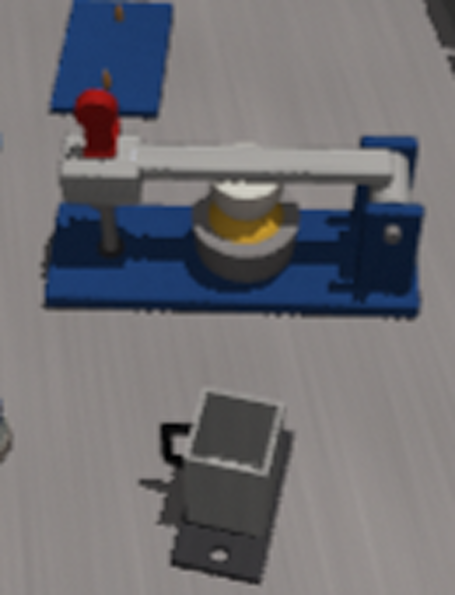

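The crops show the bin: foot corners at (172,68), (528,228), (450,415), (88,268), rim corners at (305,95), (485,180), (408,350), (232,278), all at 10x, and the handle pointing toward the robot. The side crop shows the red latch above the post, with clear space around it.

Run:
```python
from h import *
t=np.load("top0.npy",allow_pickle=True).item(); s=np.load("side0.npy",allow_pickle=True).item()
def tp(a): return (np.array(a,float)+.5)/10-.5+[375,180]
foot=plane(t,tp([(172,68),(528,228),(450,415),(88,268)]),.008)[:,:2]
rim=plane(t,tp([(305,95),(485,180),(408,350),(232,278)]),.096)[:,:2]
hol=plane(t,tp([(165,185),(452,303)]),.006)[:,:2]
for n,q in(("foot",foot),("rim",rim),("hol",hol)):
    print(n,q.round(4).tolist(),q.mean(0).round(4),np.degrees(np.arctan2(*(q[1]-q[0])[::-1])).round(1), np.linalg.norm(np.diff(q,axis=0),axis=1).round(4))
# pegs
h=cv2.cvtColor(t["color"],cv2.COLOR_RGB2HSV)
m=cv2.inRange(h[190:240,215:285],(5,40,40),(30,255,255))|cv2.inRange(h[190:240,215:285],(0,0,0),(90,255,255))
blue=cv2.inRange(h,(100,100,30),(125,255,255))
n,l,st,ce=cv2.connectedComponentsWithStats(blue)
i=l[214,245]; cnt,hi=cv2.findContours((l==i).astype(np.uint8),cv2.RETR_CCOMP,cv2.CHAIN_APPROX_NONE)
box=None
for k,c in enumerate(cnt):
    mm=c.reshape(-1,2).astype(float)
    if hi[0,k,3]>=0: print("hole",mm.mean(0),plane(t,mm.mean(0),.022))
    else:
        P=plane(t,mm,.012)[:,:2].astype(np.float32); print("dock",len(mm),cv2.minAreaRect(P))
print(tp([0,0]))
# latch triangulation: disc
e1,v1=ray(t,(325.4,222.8)); e2,v2=ray(s,(287.2,176.5))
A=np.c_[v1[0],-v2[0]]; x=np.linalg.lstsq(A,e2-e1,rcond=None)[0]; print("latch",e1+v1[0]*x[0],e2+v2[0]*x[1])
for n,c in(("sake",(628,253)),("soy",(615,292))): print(n,plane(t,np.array(c)/1.25,.2))
for n,c,z in(("dish",(354,331),.02),("jar",(477,331),.055)): print(n,plane(t,np.array(c)/1.25,z))
for n,c in(("lat",(412,287)),): pass
print(R.from_quat(np.array([9.84306334e-01,1.76466380e-01,0,0])).as_matrix())
cv2.imwrite("pics/c3.png",cv2.resize(np.hstack([t["color"][185:245,215:285],t["color"][185:245,305:375]])[:,:,::-1],None,fx=5.7,fy=5.7,interpolation=cv2.INTER_CUBIC))
```

```text
foot [[0.6033, -0.1792], [0.5553, -0.2853], [0.4994, -0.2613], [0.5434, -0.1536]] [ 0.5503 -0.2199] -114.4 [0.1164 0.0608 0.1163]
rim [[0.5877, -0.2056], [0.5636, -0.2561], [0.5157, -0.2339], [0.536, -0.1845]] [ 0.5507 -0.22  ] -115.5 [0.056  0.0528 0.0534]
hol [[0.5683, -0.1771], [0.5329, -0.2626]] [ 0.5506 -0.2199] -112.5 [0.0926]
dock 154 ((0.5189928412437439, 0.24827434122562408), (0.14748768508434296, 0.09671587496995926), 76.25161743164062)
hole [263. 218.] [[0.50853369 0.20328233 0.022     ]]
hole [232.5 210.5] [[0.53073891 0.29325129 0.022     ]]
[374.55 179.55]
latch [0.49089566 0.01909005 0.18668072] [0.49157563 0.01908164 0.18669435]
sake [[ 0.54360215 -0.44449513  0.2       ]]
soy [[ 0.46207115 -0.41559811  0.2       ]]
dish [[0.37109677 0.14334287 0.02      ]]
jar [[ 0.37273441 -0.14217722  0.055     ]]
[[ 0.93771919  0.34739418  0.        ]
 [ 0.34739418 -0.93771919  0.        ]
 [ 0.          0.         -1.        ]]
```

View pics/c3.png

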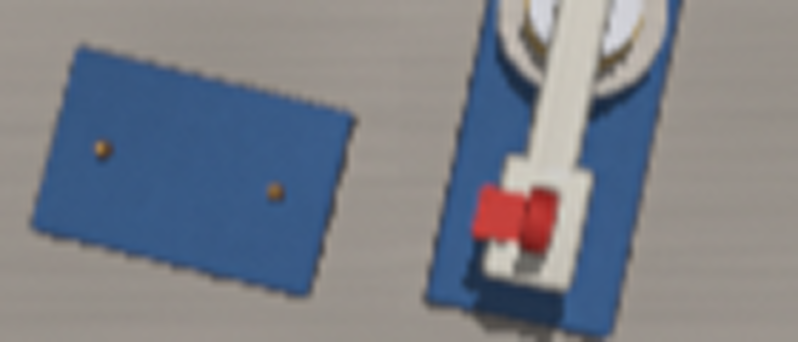

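Call:
arm_command:
  plan: [0,0,0,0.127,0,0,0,0.127,0,0,0,0.127,0,0,0,0.127,0,0,0,0.127,0,0,0,0.126,16,-36,0,0,16,-36,0,0,16,-36,0,0,16,-36,0,0,16,-36,0,0,16,-36,0,0,16,-36,0,0,16,-36,0,0,16,-36,0,0,16,-36,0,0,16,-36,0,0,16,-36,0,0,0,0,0,0]
  grip: 1

```text
time_s: 2.0
eef_pos: [0.5492, -0.2146, 0.2308]
eef_rot: [-0.001, 0.98, -0.199, 0.0]
wrist_force: [0.8, 0.9, 0.3]
opening: 1.002
```

Call:
arm_command:
  plan: [3,4.5,0,0.007,0,0,30,0,0,0,30,0,0,0,30,0,0,0,30,0,0,0,20,0,0,0,15,0,0,0,13,0,0,0,0,0,0,0,0,0]

```text
time_s: 3.0
eef_pos: [0.548, -0.2241, 0.0638]
eef_rot: [0.0, 0.979, -0.205, 0.0]
wrist_force: [0.2, -1.0, 0.3]
opening: 1.001
```

Call:
arm_command:
  plan: [0,0,0,0,0,0,0,0,0,0,0,0,0,0,0,0,0,0,0,0,0,0,0,0,0,0,0,0,0,0,0,0]
  grip: 0.4

```text
time_s: 3.8
eef_pos: [0.549, -0.224, 0.0648]
eef_rot: [0.0, 0.979, -0.205, 0.001]
wrist_force: [0.7, 1.1, 6.8]
opening: 0.643
```

Call:
arm_command:
  plan: [0,0,0,0,0,0,0,0,0,0,0,0,0,0,-15,0,0,0,-35,0,0,0,-35,0,0,0,-35,0,0,0,-30,0,0,0,0,0,0,0,0,0]
  grip: 0

```text
time_s: 4.8
eef_pos: [0.5476, -0.2234, 0.2134]
eef_rot: [0.0, 0.979, -0.205, 0.0]
wrist_force: [-0.8, 0.0, -3.0]
opening: 0.646
```

Run:
```python
from h import *
c=snap("side","s1.png",(240,60,480,300),2.5); o=ctrl.get_obs(); print(o["eef_pos"],o["eef_rot"],o["wrist_force"],o["opening"],o["q"])
```

```text
[ 0.54685217 -0.22292679  0.21184783] [-4.09811004e-04  9.78735313e-01 -2.05123541e-01 -1.16240698e-03] [ 0.13400786  0.44761017 -4.14968015] 0.6435680870185307 [-5.87854050e-01  2.33947958e-01  1.58430384e+00 -1.07489810e-04
  1.32580372e+00  1.39614866e+00]
```

View pics/s1.png

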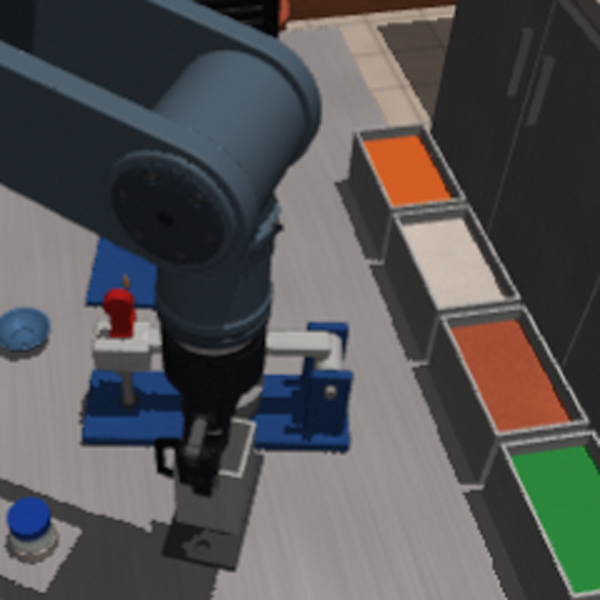

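Call:
arm_command:
  plan: [0,0,-30,-0.085,0,0,-30,-0.086,0,0,-30,0,-12,-37.5,0,0,-12,-37.5,0,0,-12,-37.5,0,0,-12,-37.5,0,0,-12,-37.5,0,0,-12,-37.5,0,0,-12,-37.5,0,0,-12,-37.5,0,0,-12,-37.5,0,0,-12,-37.5,0,0,-12,-37.5,0,0,-9,-38,0,0,0,0,0,0,0,0,0,0,0,0,0,0]

```text
time_s: 6.65
eef_pos: [0.5184, 0.2467, 0.3016]
eef_rot: [0.001, 0.993, -0.121, -0.001]
wrist_force: [-0.8, -0.2, -2.8]
opening: 0.645
```

```bash
cat > o.py <<'E'
from h import *
P=[];Q=[]
for i in range(3):
    o=ctrl.get_obs(); P.append(o["eef_pos"]); q=o["eef_rot"]; Q.append(2*np.arctan2(q[2],q[1]))
    ctrl.camera("side")
print(np.round(P,4).tolist(),"yaw",np.degrees(Q).round(2),o["wrist_force"].round(1),o["opening"],o["time_s"])
E
python3 o.py
```

```text
[[0.5184, 0.2467, 0.3016], [0.5188, 0.2465, 0.3021], [0.519, 0.2464, 0.3025]] yaw [-13.91 -13.95 -13.97] [-0.  -0.1 -2.9] 0.649551512718288 6.75
```

Call:
arm_command:
  plan: [0,-1.5,24,0,0,0,35,0,0,0,35,0,0,0,35,0,0,0,35,0,0,0,20,0,0,0,10,0,0,0,0,0,0,0,0,0,0,0,0,0]

```text
time_s: 7.8
eef_pos: [0.5207, 0.2493, 0.1112]
eef_rot: [-0.001, 0.993, -0.121, 0.002]
wrist_force: [-1.1, -0.8, -1.6]
opening: 0.648
```

```bash
python3 o.py
python3 - <<'E'
from h import *
a=snap("side"); b=snap("top"); np.save("s2.npy",a); np.save("t2.npy",b)
A=cv2.resize(a["color"][115:215,255:355],(600,600),interpolation=cv2.INTER_CUBIC)
cv2.imwrite("pics/s2.png",A[:,:,::-1])
B=cv2.resize(b["color"][185:245,215:285],(700,600),interpolation=cv2.INTER_CUBIC)
cv2.imwrite("pics/t2.png",B[:,:,::-1])
E
```

```text
[[0.5207, 0.2493, 0.1112], [0.5206, 0.2493, 0.1111], [0.5204, 0.2493, 0.1108]] yaw [-13.89 -13.88 -13.88] [ 0.5 -0.2 -2.8] 0.643187928418183 7.9
```

View pics/s2.png

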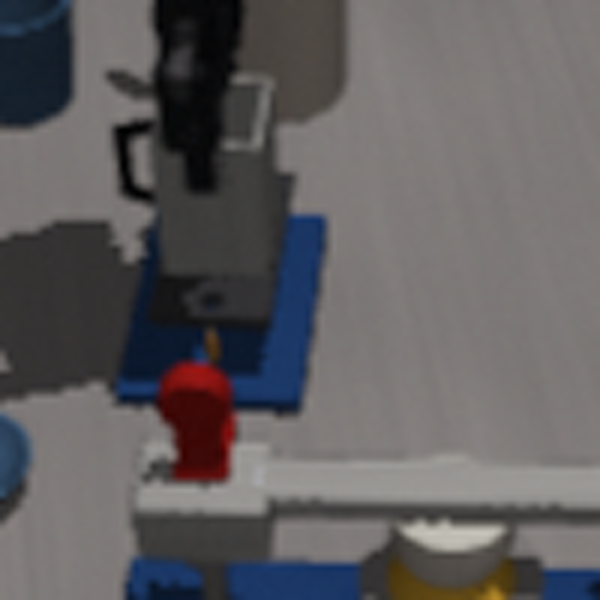

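View pics/t2.png

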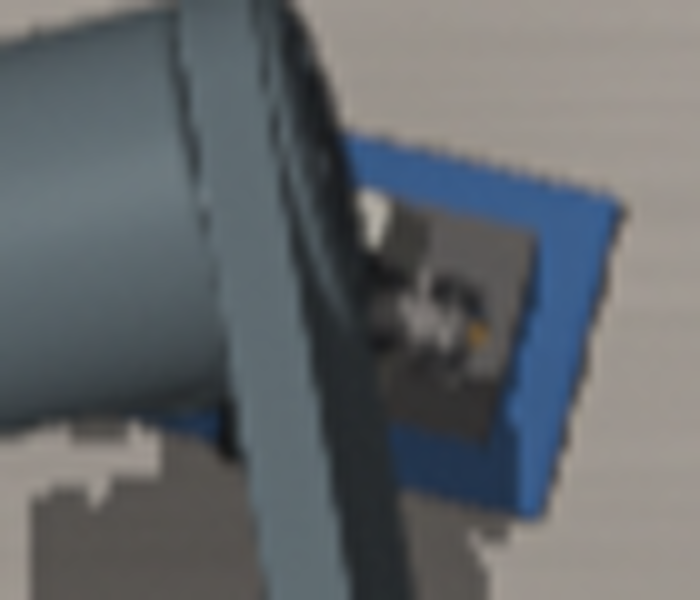

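Run:
```python
from h import *
s=np.load("s2.npy",allow_pickle=True).item(); t=np.load("t2.npy",allow_pickle=True).item()
T=lambda a:(np.array(a,float)+.5)/10-.5+[215,185]
S=lambda a:(np.array(a,float)+.5)/6-.5+[255,115]
k=plane(t,T([(538,235),(485,440)]),.054)[:,:2]; print("foot end corners",k.round(4),np.linalg.norm(k[0]-k[1]))
y=np.array([.2394,.9709]); print("hole from edge",k.mean(0)+.013*y,"bin centre",k.mean(0)+.059*y)
hs=plane(s,S((211,298)),.053)[:,:2]; print("hole side",hs,"centre",hs+.046*y)
print("peg top side @.03",plane(s,S([(212,331)]),.029), "peg top view",plane(t,T([(480,335)]),.026))
s0=np.load("side0.npy",allow_pickle=True).item(); t0=np.load("top0.npy",allow_pickle=True).item()
for c in(s0,):
  i=c["color"].astype(int); 
  sub=i[145:185,270:320]; m=((sub[:,:,0]>sub[:,:,2]+25)&(sub[:,:,1]>sub[:,:,2]+5)).astype(np.uint8)
  n,l,st,ce=cv2.connectedComponentsWithStats(m)
  for j in range(1,n): print(st[j]+[270,145,0,0,0],ce[j]+[270,145])
P=[(.5085,.2036,.03),(.5085,.2036,.012),(.5305,.2929,.03),(.5305,.2929,.012)]
print(proj(s0,P),"\n",proj(t0,P))
```

```text
foot end corners [[0.5363 0.1841]
 [0.4772 0.1991]] 0.061005745935500816
hole from edge [0.50986825 0.20422076] bin centre [0.52088065 0.24888216]
hole side [[0.50964964 0.2061328 ]] centre [[0.52066204 0.2507942 ]]
peg top side @.03 [[0.50851352 0.20626617 0.029     ]] peg top view [[0.50827037 0.20411743 0.026     ]]
[293 152   2   3   5] [293.4 153.2]
[290 171   1   4   4] [290.  172.5]
[[289.98386199 170.09940348]
 [290.37102106 174.11102752]
 [293.53443633 150.97133844]
 [293.86601969 154.9960001 ]] 
 [[262.56054441 217.93171046]
 [263.3015675  218.11015513]
 [232.12856705 210.46214608]
 [233.22388238 210.72750027]]
```

Call:
arm_command:
  plan: [-1.2,0,0,0,0,0,8,0,0,0,8,0,0,0,5,0,0,0,4,0,0,0,0,0,0,0,0,0]

```text
time_s: 8.75
eef_pos: [0.5182, 0.2494, 0.0842]
eef_rot: [0.0, 0.993, -0.121, -0.0]
wrist_force: [0.1, -0.0, -3.1]
opening: 0.643
```

```bash
python3 o.py
```

```text
[[0.5182, 0.2494, 0.0842], [0.5184, 0.2494, 0.0844], [0.5184, 0.2494, 0.0846]] yaw [-13.88 -13.88 -13.88] [ 1.2 -0.5 -3. ] 0.641087068357515 8.85
```

Call:
arm_command:
  plan: [0,0,3,0,0,0,3,0,0,0,1,0,0,0,1,0,0,0,0,0]

```text
time_s: 9.4
eef_pos: [0.5182, 0.2494, 0.077]
eef_rot: [0.0, 0.993, -0.121, -0.0]
wrist_force: [-3.5, -1.8, 5.3]
opening: 0.646
```

```bash
python3 o.py
```

```text
[[0.5182, 0.2494, 0.077], [0.5182, 0.2494, 0.0769], [0.5181, 0.2494, 0.0769]] yaw [-13.87 -13.87 -13.87] [-4.5 -1.5  5.2] 0.6434624119868909 9.5
```

Call:
arm_command:
  plan: [0,0,0.5,0,0,0,0,0,0,0,0,0]

```text
time_s: 9.85
eef_pos: [0.5182, 0.2494, 0.0769]
eef_rot: [0.0, 0.993, -0.121, -0.0]
wrist_force: [-5.6, -2.9, 9.7]
opening: 0.644
```

Call:
arm_command:
  plan: [0,0,0,0,0,0,0,0,0,0,0,0,0,0,0,0,0,0,0,0,0,0,0,0,0,0,0,0,0,0,-15,0,0,0,-25,0,0,0,-40,0,0,0,-40,0,0,0,-40,0,0,0,-40,0,0,0,0,0]
  grip: 1

```text
time_s: 11.25
eef_pos: [0.5214, 0.2503, 0.2844]
eef_rot: [-0.002, 0.993, -0.121, 0.006]
wrist_force: [0.9, 0.9, 1.2]
opening: 0.998
```

```bash
python3 o.py
python3 - <<'E'
from h import *
t=np.load("top0.npy",allow_pickle=True).item(); s0=np.load("side0.npy",allow_pickle=True).item()
a=snap("side"); np.save("s3.npy",a)
T=lambda a:(np.array(a,float)+.5)/5.7-.5+[305,185]-[70,0]  # crop offset 399px=70
k=plane(t,T([(428,300),(608,335)]),.018)[:,:2]; d=k[1]-k[0]; L=np.linalg.norm(d); d/=L
ax=np.array([-d[1],d[0]]); print("front",k,L,"xaxis deg",np.degrees(np.arctan2(ax[1],ax[0])),"post",k.mean(0)+.05*ax)
# base rect fit: side lines from the blue mask
h=cv2.cvtColor(t["color"],cv2.COLOR_RGB2HSV); m=cv2.inRange(h,(100,90,25),(128,255,255)); m[:, :300]=0; m[:,375:]=0; m[250:]=0
n,l,st,ce=cv2.connectedComponentsWithStats(m)
for z in(.018,):
    ys,xs=np.nonzero(m&(cv2.blur(m,(3,3))>100)); 
    P=plane(t,np.c_[xs,ys],z)[:,:2].astype(np.float32); print(cv2.minAreaRect(P))
disc=plane(t,T([(540,218)]),.183); print("disc top",disc)
# side silhouettes of disc: top circle centre
h=cv2.cvtColor(s0["color"],cv2.COLOR_RGB2HSV); r=(cv2.inRange(h,(0,150,60),(8,255,255))|cv2.inRange(h,(172,150,60),(180,255,255)))
r[:165]=0;r[205:]=0;r[:,:270]=0;r[:,310:]=0
ys,xs=np.nonzero(r)
for y in range(ys.min(),ys.max()+1): print(y,xs[ys==y].min(),xs[ys==y].max(),end="; ")
S=cv2.resize(a["color"][110:210,250:350],(600,600),interpolation=cv2.INTER_CUBIC)
cv2.imwrite("pics/s3.png",S[:,:,::-1])
E
```

```text
[[0.5214, 0.2503, 0.2844], [0.5201, 0.2499, 0.281], [0.5188, 0.2496, 0.2781]] yaw [-13.87 -13.87 -13.87] [ 0.6 -0.1 -1.4] 1.0013769795009198 11.35
front [[ 0.45179313  0.06577957]
 [ 0.43360016 -0.0274059 ]] 0.09494480466122555 xaxis deg -11.047122532031421 post [0.49177014 0.00960602]
((0.5926007032394409, -0.012193180620670319), (0.09735610336065292, 0.3078860938549042), 78.03343963623047)
disc top [[0.49087115 0.00873357 0.183     ]]
176 284 290; 177 283 291; 178 282 292; 179 282 292; 180 282 292; 181 282 292; 182 282 293; 183 282 293; 184 282 293; 185 284 293; 186 284 293; 187 285 293; 188 285 293; 189 285 292; 190 285 292; 191 285 292; 192 284 292; 193 284 292; 194 284 291;
```

View pics/s3.png

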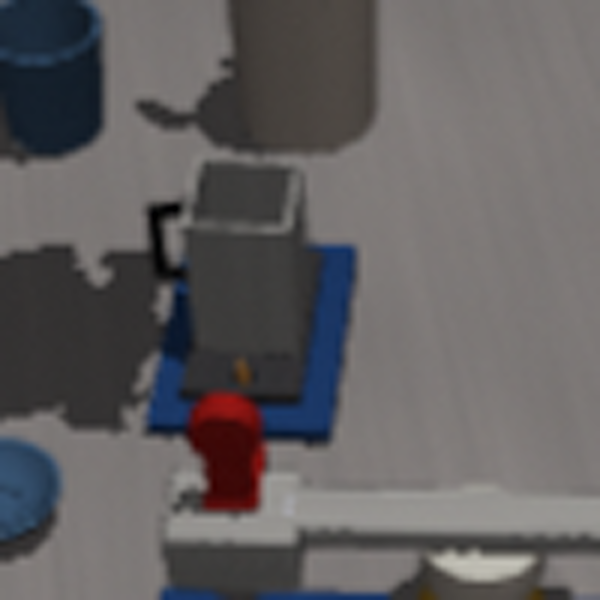

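Call:
arm_command:
  plan: [0,0,0,-0.038,3,34.5,0,0,3,34.5,0,0,3,34.5,0,0,3,34.5,0,0,3,34.5,0,0,3,34.5,0,0,3,34,0,0,0,0,10,0,0,0,10,0,0,0,0,0,0,0,0,0]

```text
time_s: 12.65
eef_pos: [0.4894, 0.0103, 0.2548]
eef_rot: [-0.0, 0.995, -0.101, -0.001]
wrist_force: [-0.2, -0.0, -0.2]
opening: 1.0
```

```bash
python3 o.py
```

```text
[[0.4894, 0.0103, 0.2548], [0.4898, 0.0102, 0.2554], [0.49, 0.01, 0.2558]] yaw [-11.62 -11.61 -11.61] [-0.1  0.1  1. ] 0.9993431743323291 12.75
```

Call:
arm_command:
  plan: [1.2,1,15,0,0,0,25,0,0,0,25,0,0,0,15,0,0,0,10,0,0,0,4,0,0,0,0,0,0,0,0,0]

```text
time_s: 13.6
eef_pos: [0.4915, 0.0078, 0.1627]
eef_rot: [0.0, 0.995, -0.102, 0.001]
wrist_force: [-0.2, -0.2, -0.3]
opening: 0.996
```

```bash
python3 o.py
python3 - <<'E'
from h import *
a=snap("side"); np.save("s4.npy",a)
cv2.imwrite("pics/s4.png",cv2.resize(a["color"][130:230,250:350][:,:,::-1],(600,600),interpolation=cv2.INTER_CUBIC))
E
```

```text
[[0.4915, 0.0078, 0.1627], [0.4916, 0.0078, 0.1628], [0.4915, 0.0078, 0.1628]] yaw [-11.69 -11.69 -11.69] [0.3 0.4 0.3] 0.999997105662257 13.7
```

View pics/s4.png

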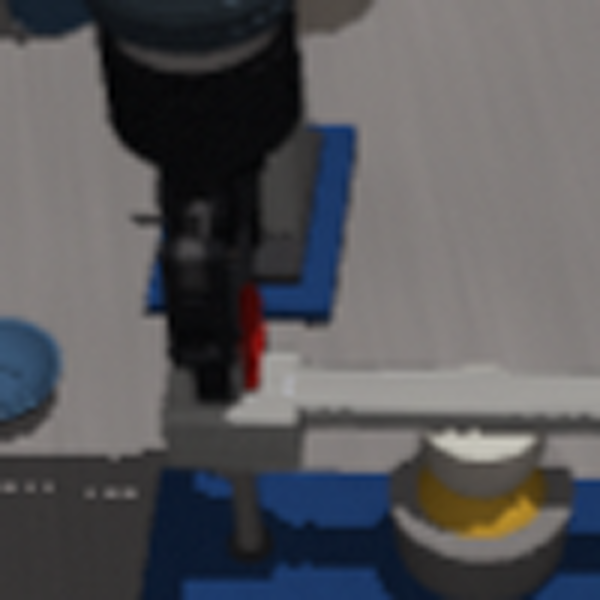

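Run:
```python
from h import *
s=np.load("side0.npy",allow_pickle=True).item()
e,v=ray(s,(287.0,181.3))
for y in(.002,.009): print(e+v[0]*(y-e[1])/v[0][1])
print(proj(s,[(.491,.009,.18),(.483,-.034,.176)]))
```

```text
[0.48925007 0.002      0.18687413]
[0.48945772 0.009      0.17972813]
[[287.59448772 181.15054858]
 [286.36511417 194.94634004]]
```

Call:
arm_command:
  plan: [0,0,0,0,0,0,0,0,0,0,0,0,0,0,0,0,0,0,0,0,0,0,0,0,0,0,0,0,0,0,0,0,0,0,0,0,0,0,0,0]
  grip: 0

```text
time_s: 14.8
eef_pos: [0.4911, 0.0091, 0.162]
eef_rot: [-0.001, 0.995, -0.102, 0.0]
wrist_force: [1.4, 6.4, 1.1]
opening: 0.157
```

```bash
python3 o.py
```

```text
[[0.4911, 0.0091, 0.162], [0.4911, 0.0091, 0.162], [0.4911, 0.0091, 0.162]] yaw [-11.7 -11.7 -11.7] [1.6 6.5 2. ] 0.1534234904155459 14.9
```

Call:
arm_command:
  plan: [0,-3,0,0,0,-3,0,0,0,-3,0,0,0,-3,0,0,0,-2.5,0,0,0,0,0,0,0,0,0,0,0,0,0,0]

```text
time_s: 15.75
eef_pos: [0.4936, 0.021, 0.162]
eef_rot: [0.001, 0.995, -0.102, -0.0]
wrist_force: [-3.5, -6.3, 2.3]
opening: 0.154
```

```bash
python3 o.py
```

```text
[[0.4936, 0.021, 0.162], [0.4936, 0.021, 0.1619], [0.4936, 0.021, 0.1619]] yaw [-11.72 -11.72 -11.72] [-3.4 -6.3  4.4] 0.15622308086416822 15.85
```

Call:
arm_command:
  plan: [3.3,0,-8.7,0,3.8,0,-8.6,0,4.1,0,-8.4,0,4.4,0,-8.3,0,4.7,0,-8.1,0,5,0,-7.9,0]

```text
time_s: 16.5
eef_pos: [0.5166, 0.0161, 0.2097]
eef_rot: [0.001, 0.995, -0.102, -0.003]
wrist_force: [-1.1, -7.1, -8.9]
opening: 0.156
```

```bash
python3 o.py
```

```text
[[0.5166, 0.0161, 0.2097], [0.5177, 0.0158, 0.2113], [0.5173, 0.0159, 0.2107]] yaw [-11.74 -11.74 -11.74] [-3.  -6.3 -6. ] 0.155660951428046 16.6
```

Call:
arm_command:
  plan: [5.3,0,-7.6,0,5.7,0,-7.5,0,6,0,-7.2,0,6.2,0,-7.1,0,6.5,0,-6.7,0,6.8,0,-6.5,0,0,0,0,0,0,0,0,0,0,0,0,0,0,0,0,0,0,0,0,0]

```text
time_s: 17.75
eef_pos: [0.5526, 0.0085, 0.2527]
eef_rot: [0.001, 0.995, -0.102, -0.003]
wrist_force: [-4.8, -6.8, -2.0]
opening: 0.152
```

```bash
python3 o.py
python3 - <<'E'
from h import *
a=snap("side"); np.save("s5.npy",a)
cv2.imwrite("pics/s5.png",cv2.resize(a["color"][90:290,230:400][:,:,::-1],None,fx=3,fy=3,interpolation=cv2.INTER_CUBIC))
E
```

```text
[[0.5526, 0.0085, 0.2527], [0.5526, 0.0085, 0.2528], [0.5526, 0.0085, 0.2527]] yaw [-11.75 -11.75 -11.75] [-4.3 -6.3 -4. ] 0.15200555862967915 17.85
```

View pics/s5.png

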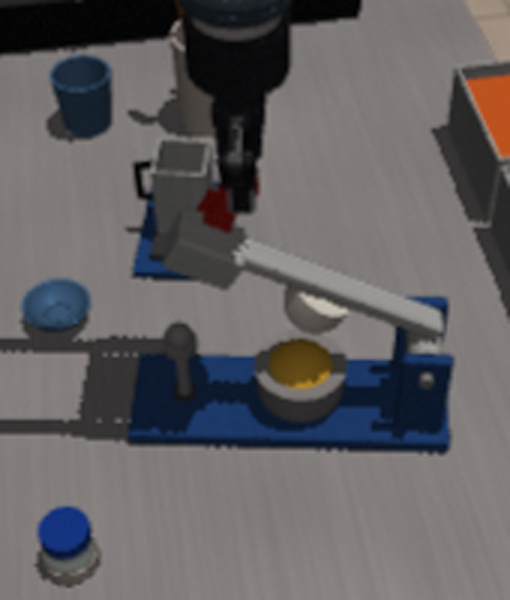

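The arm is up and still: the TCP rose 91 mm, which is about 0.47 rad, and the bin is on the dock. Handing in.

```bash
python3 -c "
from bench import ctrl
print(ctrl.hand_in())"
```

```text
the job is handed in; nothing more can be done
None
```

The husk bin is seated on the dock pegs and released. I then pulled the red latch about 12 mm to the left and raised the press arm. I handed the job in at about 18 s with the gripper still holding the arm up; hand-in gives no verdict.

- **Bin:** It met the plate at the expected height. The side picture after release shows it upright and flat, with a peg visible through the near hole. The far hole was out of view, so I did not see that one.
- **Latch:** The pull force was about 7 N, which matches the spring at about 12 mm of slide.
- **Press arm:** I worked out about 0.47 rad from the tool's 91 mm rise and 60 mm move towards the hinge, not from a joint reading. Three readings agreed to 0.1 mm, and the fingers were still closed on the disc (13 mm opening).
- **Bystanders:** The dish, jar, cup and pot look untouched in the last picture. The two bottles were outside it, but the planned path kept clear of them. I made no measured check of any bystander's position.

No check failed. The measured hole and peg positions differed by about 1.2 mm before lowering, and I corrected that.

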